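Dock the stirring wands and start the charge

TASK

Wake the white dock by pressing its flat blue key firmly and holding it for about a second, then press every stirring wand on the red mat down past the sprung orange jaw of a free fork clip until it sits fully home, teal band midway between the two tines and whisk pointing away from the keys. When all are in, press the green key firmly in the same way, about a second, to start the charge. Press the keys without slamming them, leave every wand home in its clip, and do not disturb the mugs, shakers, milk pots or teaspoon.

Things in the scene. Friction and masses are not known exactly. Their poses are not given: they have to be found in the camera images.
- wand0_mid (a point): Mid-point, on the axis, of a stirring wand's handle: a round steel bar 18 mm in diameter, teal band 30 mm wide at its middle, square black 20 mm end caps (no rolling), 152 mm over the caps. x: along the handle towards the whisk; z: up as it starts. About 90 g, balanced near the band. On the mat its axis is 15 mm above the counter. 3 or 4 wands are present; an absent one reads None.
- wand0_whisk (a point): Whisk head (16 mm across) of that wand, on a 5 mm stem on the handle's axis, 138 mm from the mid-point along +x; the wand ends 4 mm beyond.
- wand1_mid (a point): Mid-point, on the axis, of a stirring wand's handle: a round steel bar 18 mm in diameter, teal band 30 mm wide at its middle, square black 20 mm end caps (no rolling), 152 mm over the caps. x: along the handle towards the whisk; z: up as it starts. About 90 g, balanced near the band. On the mat its axis is 15 mm above the counter. 3 or 4 wands are present; an absent one reads None.
- wand1_whisk (a point): Whisk head (16 mm across) of that wand, on a 5 mm stem on the handle's axis, 138 mm from the mid-point along +x; the wand ends 4 mm beyond.
- wand2_mid (a point): Mid-point, on the axis, of a stirring wand's handle: a round steel bar 18 mm in diameter, teal band 30 mm wide at its middle, square black 20 mm end caps (no rolling), 152 mm over the caps. x: along the handle towards the whisk; z: up as it starts. About 90 g, balanced near the band. On the mat its axis is 15 mm above the counter. 3 or 4 wands are present; an absent one reads None.
- wand2_whisk (a point): Whisk head (16 mm across) of that wand, on a 5 mm stem on the handle's axis, 138 mm from the mid-point along +x; the wand ends 4 mm beyond.
- wand3_mid (a point): Mid-point, on the axis, of a stirring wand's handle: a round steel bar 18 mm in diameter, teal band 30 mm wide at its middle, square black 20 mm end caps (no rolling), 152 mm over the caps. x: along the handle towards the whisk; z: up as it starts. About 90 g, balanced near the band. On the mat its axis is 15 mm above the counter. 3 or 4 wands are present; an absent one reads None.
- wand3_whisk (a point): Whisk head (16 mm across) of that wand, on a 5 mm stem on the handle's axis, 138 mm from the mid-point along +x; the wand ends 4 mm beyond.
- clip0 (a point): Fork clip, like clip2, 55 mm above the counter. Each clip has two aluminium tines 8 mm thick, centred 36 mm to either side along x (64 mm free between them for fingers; deck 35 mm below the axis, a hinge pin's top 24 mm below). Each tine has a floor and, on the -y side, a wall that leans outwards towards its top, 20 mm above the axis.
- clip1 (a point): Fork clip, like clip2, 55 mm above the counter. On each clip's +y side an orange jaw, hinged below and sprung shut, has two cheeks 45 mm either way along x. Their round noses (4 mm radius, centres 9 mm above the axis) reach 3 mm over the handle's side.
- clip2 (a point): Fork clip (one of 4, side by side, 70 mm apart): the point on a fully seated handle's axis midway between the tines, 55 mm above the counter. x: along the handle, away from the keys; y: across; z: up. A handle brought level and lined up over a clip and pushed straight down meets the jaw's noses about 17 mm above its seat, needs roughly 3 to 10 N to swing the jaw aside, and snaps in below.
- clip3 (a point): Fork clip (one of 4, side by side, 70 mm apart): the point on a fully seated handle's axis midway between the tines, 55 mm above the counter. x: along the handle, away from the keys; y: across; z: up. A seated handle has about 1 mm of play on either side, and needs about 9 to 15 N to pull out.
- blue_key (a point): Centre of the top of the blue wake key: a flat membrane key 34 x 44 mm, top about 32 mm above the counter, on a black pad on the dock's strip nearest the robot, 138 mm from the line of the clips; the two pads may be either way round. Pressed straight down it gives only 2 mm on a stiff spring, then is solid. Registers at 5 N (8 N brings it to its stop); more than 40 N damages it.
- green_key (a point): Centre of the top of the green start key: a flat membrane key 34 x 44 mm, top about 32 mm above the counter, on a black pad on the dock's strip nearest the robot, 138 mm from the line of the clips; the two pads may be either way round. Pressed straight down it gives only 2 mm on a stiff spring, then is solid. Same force as the blue one: registers at 5 N, damaged by more than 40 N.
- mat: Dark red serving mat, 360 (x) x 340 (y) x 5 mm, fixed, on which the wands start, pointing roughly along its x; origin at the centre of its underside.
- dock: White plastic charging dock, fixed; deck 250 (x) x 290 (y) mm, top 20 mm above the counter, from 170 mm on the -x side (key strip, towards the robot) to 80 mm on the +x side of its origin, which lies on the counter under the middle of the row of clips. x: as the clips' x.
- mug_a: White mug, 82 mm wide, 95 mm tall, handle to its +y; loose bystander, not to be disturbed; origin at the centre of its underside.
- mug_b: Cream mug, 82 mm wide, 95 mm tall, handle to its +y; loose bystander, not to be disturbed; origin at the centre of its underside.
- salt: White salt shaker, 42 mm wide, 75 mm tall; loose bystander, not to be disturbed; origin at the centre of its underside.
- pepper: Grey pepper shaker, 42 mm wide, 75 mm tall; loose bystander, not to be disturbed; origin at the centre of its underside.
- milk0: White milk portion pot, 42 mm wide, 23 mm tall; loose bystander, not to be disturbed; origin at the centre of its underside.
- milk1: White milk portion pot, 42 mm wide, 23 mm tall; loose bystander, not to be disturbed; origin at the centre of its underside.
- teaspoon: Steel teaspoon, 140 mm long, lying on the mat beyond the wands, along its own x; loose bystander, not to be disturbed; origin at the centre of its underside.
Things that resemble listed ones, but are neither listed nor needed, are in the scene too. What is shaped like the part that bears wand0_mid but yellow is not meant.

How it is judged:
On the way, in this order (a step that is already met when the one before it is completed fails the run):
1. the blue wake key is held pressed with more than 5 N for 0.6 s (contact force between anything else and key_blue above 5 N), for 0.6 s.
2. every wand present sits home in a fork clip, whisk away from the keys, with the gripper off it ((horizontal distance between wand0_mid and clip0 below 0.015 m or horizontal distance between wand0_mid and clip1 below 0.015 m or horizontal distance between wand0_mid and clip2 below 0.015 m or horizontal distance between wand0_mid and clip3 below 0.015 m) and z of wand0_mid in the frame of dock between 0.051 and 0.059 m and angle between the x axis of each of wand0_mid, wand1_mid, wand2_mid, wand3_mid and the x axis of dock, either way round below 0.1 rad and x of each of wand0_whisk, wand1_whisk, wand2_whisk, wand3_whisk in the frame of dock above 0.1 m and (horizontal distance between wand1_mid and clip0 below 0.015 m or horizontal distance between wand1_mid and clip1 below 0.015 m or horizontal distance between wand1_mid and clip2 below 0.015 m or horizontal distance between wand1_mid and clip3 below 0.015 m) and z of wand1_mid in the frame of dock between 0.051 and 0.059 m and (horizontal distance between wand2_mid and clip0 below 0.015 m or horizontal distance between wand2_mid and clip1 below 0.015 m or horizontal distance between wand2_mid and clip2 below 0.015 m or horizontal distance between wand2_mid and clip3 below 0.015 m) and z of wand2_mid in the frame of dock between 0.051 and 0.059 m and (horizontal distance between wand3_mid and clip0 below 0.015 m or horizontal distance between wand3_mid and clip1 below 0.015 m or horizontal distance between wand3_mid and clip2 below 0.015 m or horizontal distance between wand3_mid and clip3 below 0.015 m) and z of wand3_mid in the frame of dock between 0.051 and 0.059 m and contact force between the fingers and wand0 below 0.1 N and contact force between the fingers and wand1 below 0.1 N and contact force between the fingers and wand2 below 0.1 N and contact force between the fingers and wand3 below 0.1 N), for 0.2 s.
3. the green start key is held pressed with more than 5 N for 0.6 s (contact force between anything else and key_green above 5 N), for 0.6 s.
At the end, for the whole second after the job is handed in: Every wand present is at rest, home in a fork clip: the handle's mid-point within 15 mm of the clip point in plan and within 4 mm of its height, handle within 0.1 rad of the clip's direction, whisk on the side away from the keys ((horizontal distance between wand0_mid and clip0 below 0.015 m or horizontal distance between wand0_mid and clip1 below 0.015 m or horizontal distance between wand0_mid and clip2 below 0.015 m or horizontal distance between wand0_mid and clip3 below 0.015 m) and z of wand0_mid in the frame of dock between 0.051 and 0.059 m and angle between the x axis of each of wand0_mid, wand1_mid, wand2_mid, wand3_mid and the x axis of dock, either way round below 0.1 rad and x of each of wand0_whisk, wand1_whisk, wand2_whisk, wand3_whisk in the frame of dock above 0.1 m and (horizontal distance between wand1_mid and clip0 below 0.015 m or horizontal distance between wand1_mid and clip1 below 0.015 m or horizontal distance between wand1_mid and clip2 below 0.015 m or horizontal distance between wand1_mid and clip3 below 0.015 m) and z of wand1_mid in the frame of dock between 0.051 and 0.059 m and (horizontal distance between wand2_mid and clip0 below 0.015 m or horizontal distance between wand2_mid and clip1 below 0.015 m or horizontal distance between wand2_mid and clip2 below 0.015 m or horizontal distance between wand2_mid and clip3 below 0.015 m) and z of wand2_mid in the frame of dock between 0.051 and 0.059 m and (horizontal distance between wand3_mid and clip0 below 0.015 m or horizontal distance between wand3_mid and clip1 below 0.015 m or horizontal distance between wand3_mid and clip2 below 0.015 m or horizontal distance between wand3_mid and clip3 below 0.015 m) and z of wand3_mid in the frame of dock between 0.051 and 0.059 m and linear speed of each of wand0, wand1, wand2, wand3 below 0.02 m/s); the robot touches nothing.
It fails at once if a key is slammed (more than 40 N) (contact force between anything else and key_blue above 40 N or contact force between anything else and key_green above 40 N).
It fails at once if a mug, shaker, milk pot or the teaspoon is disturbed (moved more than 40 mm) (distance of any of mug_a, mug_b, salt, pepper, milk0, milk1, teaspoon from where it was at the start of the episode above 0.04 m).
Of wand0, wand1, wand2, wand3 only 3 to 4 are there at a start; the rules pass over those that are not, and their reading is None.
At some moment in a run one of wand0, wand1, wand2, wand3 may be knocked a few centimetres aside while the robot is not near it.
It also fails if it takes over 210 s, if anything falls off the work surface, if the arm or the gripper's body presses on something with over 40 N, if the wrist force passes 120 N, or if a joint passes its speed limit or range.

ROBOT

A 6-joint arm with a two-finger parallel gripper is mounted at the origin on the work surface. World frame = base frame: x ahead of the robot, y to its left, z up, the work surface at z = 0. Lengths are in m, angles in rad, forces in N, time in s.
With the tool pointing down it reaches from about 0.375 to 0.9 m from the base axis. Payload 3.1 kg.
Tool frame: the origin (TCP) lies midway between the tips of the shut fingers; the grasp point (between the pads) lies 19 mm behind it; z points along the fingers, y is the line along which they close (so a half turn about z gives the same grasp; the last joint's range is limited). The gripper opens to 85 mm and grips with 20 to 120 N. Pads are 22 mm wide; open, the fingers measure 114 mm over their backs; the gripper's body (76 mm by 85 mm) begins 54 mm behind the grasp point. The pads swing forward as they close: fully open they stand 13 mm farther back than shut.
Start: joints at [-1.321, 0.527, 1.433, -0, 1.181, -0.178], TCP at [0.259, -0.569, 0.231] pointing down, gripper open.
Joint ranges: [-3.08, 3.08], [-0.75, 2.2], [0.22, 2.44], [-1.43, 4.57], [0, 2.65], [-2.85, 2.85]. Speed limits (rad/s): [2.79, 2.79, 3.14, 3.14, 3.14, 3.14].

INTERFACE

Orientations are given as a unit quaternion [x, y, z, w].
In Python, from station import manip gives the robot as it stands.
- The arm moves only by the tool step_arm, never from a script. Its argument "targets" is text: rows parted by semicolons, each of 4 numbers parted by spaces: the shift along the tool's x, y, z in mm, then the turn about the tool's z in degrees. A call has 1 to 12 rows; each row is the pose to reach, as a shift and turn from the pose commanded when the call began, along the tool's axes at that moment; what a row does not reach only later rows make up. A row lasts 1/10 s, in which the tool goes at most 50 mm and 8.59 degrees, less where a joint would pass 70% of its speed; a pose out of reach is approached as far as the arm can. A call with a gripper value outside its range is refused whole. "gripper" is the closure, from 0 (fully open) to 1 (shut), set as the call begins (left out, the last holds). The fingers move at their own pace and stop on an object; "squeeze" is the grip in N (left out, the last holds). Time passes only in rows, so rows that repeat a pose let the fingers close. It gives the time, the measured TCP pose, the force, the opening and the grip force at its end, in the units of the state.
- manip.sense(): the state, without advancing time (a new reading comes with each control period).
- manip.snapshot(name): name is "scene" or "top"; returns the picture (384x512x3 uint8, red, green, blue); there is no depth.
- manip.get_calibration(name): a dict with "fov_y" (degrees; the focal length in pixels is half the picture's height over the tangent of half this angle, whatever the lens; pixels are square), "cx", "cy" (the principal point, pixels), "k1" (the pictures are not rectified: a ray, as slopes to the right and down, at radius r is drawn at 1 + k1 r^2 times it, then the intrinsics apply), "extrinsics" (4x4, takes a point from camera to world coordinates). Camera axes: x right, y down, z forward; pixel columns grow to the right and rows downward; lengths in m; the calibration is good to about 2 mm. A picture is of the moment at which its call begins. get_calibration takes no time and is no camera call.
- manip.sign_off(): hands the job in; it is judged then, once.
Trained networks look in the newest picture that a camera, given by its name, has taken for a name from the list of things; names that differ only in an ending like _2 or _b are one class to them, and where a whole thing is asked for, a point or a joint stands for the part that bears it (a point fixed in the world has none). Each returns a list of dicts, best first, with "p" (0 to 1); they miss things now and then, are a little off and sometimes report something else, mostly with a low value. They report only what shows in the picture. A call takes as long as a camera call. They do not tell look-alikes from the thing itself.
- manip.recognise(camera, query): "position" ([column, row] in pixels, amid what is visible of it).
- manip.masks_of(camera, query): "pixels" (384x512 bool, what is visible of it) and "position" ([column, row] in pixels, amid what is visible of it).
- manip.mark_of(camera, query): "position" ([column, row] in pixels: a listed point, or the origin of a listed thing).
The state is a dict: "t": time; "q": joint angles; "qd": joint speeds; "tau": joint torques, N m; "tcp_pos": TCP position; "tool_rot": TCP orientation; "force": force on the tool from outside, world axes, zero at the start; "ft_torque": the same for the moment, N m; "finger_gap": opening from 0.0 (shut) to 1.0 (fully open); "gripper_force": force on a finger pad.
Only numpy, scipy, OpenCV 4.12 (cv2) and the standard library are available. Lean on these libraries where they do the work, as an engineer would, in place of code of your own. Each camera call takes 0.05 s, during which the arm holds its last target. There are 200 camera calls.

## Working session

There is one attempt and no reset: what is moved stays moved. The work goes in short steps, Python scripts to look and compute and a tool call to move; the robot and the scene stay as the last step left them, time stands still between calls to the robot, and variables do not carry over. Pictures are saved under pics/ and viewed, at most 14 in all, crops included, and the job is handed in when it is done.

Besides the shell and the picture viewer there is one more tool, called as name(argument=value, ...) on one line, values as JSON. step_arm: Moves the arm, as the interface text tells. Its arguments: {"type":"object","properties":{"targets":{"type":"string"},"gripper":{"type":"number"},"squeeze":{"type":"number"}},"required":["targets"]}

```bash
mkdir -p pics; cat > h.py <<'E'
import numpy as np,cv2
from station import manip
def snap(c,f=None):
    im=manip.snapshot(c)
    if f: cv2.imwrite('pics/'+f,cv2.cvtColor(im,cv2.COLOR_RGB2BGR))
    return im
def ray(c,p):
    k=manip.get_calibration(c); f=192/np.tan(np.radians(k['fov_y'])/2)
    d=np.array([(p[0]-k['cx'])/f,(p[1]-k['cy'])/f]); u=d.copy()
    for _ in range(30): u=d/(1+k['k1']*(u@u))
    E=np.array(k['extrinsics']); return E[:3,3],E[:3,:3]@np.r_[u,1]
def at(c,p,z):
    o,d=ray(c,p); return (o+d*(z-o[2])/d[2])
def proj(c,P):
    k=manip.get_calibration(c); f=192/np.tan(np.radians(k['fov_y'])/2)
    E=np.array(k['extrinsics']); v=E[:3,:3].T@(np.array(P)-E[:3,3]); u=v[:2]/v[2]
    return u*(1+k['k1']*(u@u))*f+[k['cx'],k['cy']]
E
cat > a.py <<'E'
from h import *
np.set_printoptions(precision=4,suppress=True)
for c in('top','scene'):
    snap(c,c+'0.png'); E=np.array(manip.get_calibration(c)['extrinsics']); print(c,E[:3,3],E[:3,2])
Z={'wand0_mid':.015,'wand0_whisk':.015,'clip0':.055,'blue_key':.032,'green_key':.032,'dock':0,'mat':0}
for c in('top','scene'):
  for q,z in Z.items():
    for r in manip.mark_of(c,q): print(c,q,round(r['p'],2),np.round(r['position'],1),at(c,r['position'],z)[:2])
s=manip.sense(); print(s['t'],s['tcp_pos'],s['tool_rot'],s['force'])
E
python3 a.py
```

```text
top [ 0.3966 -0.0253  1.4969] [ 0.1113 -0.0023 -0.9938]
scene [1.3666 0.489  0.9758] [-0.6241 -0.3657 -0.6905]
top wand0_mid 0.85 [292.8 200.5] [ 0.5584 -0.1461]
top wand0_whisk 0.8 [185.5 314.8] [0.1824 0.214 ]
top wand0_whisk 0.59 [322.6 177.5] [ 0.6354 -0.2486]
top clip0 0.85 [180.3 187.8] [0.5999 0.2249]
top clip0 0.8 [224.8 188.1] [0.5971 0.0785]
top clip0 0.8 [206.6 184.7] [0.6091 0.1382]
top clip0 0.59 [246.9 187.1] [0.5996 0.0063]
top blue_key 0.6 [273.  259.7] [ 0.3626 -0.0764]
top blue_key 0.48 [199.5 226.5] [0.4737 0.1641]
top blue_key 0.28 [236.2 257.5] [0.3711 0.0438]
top green_key 0.49 [234.4 222.9] [0.4845 0.0489]
top dock 0.57 [215.8 187.8] [0.6062 0.1131]
top mat 0.71 [325.5 203.7] [ 0.5479 -0.2582]
top mat 0.34 [385.3 212.1] [ 0.5166 -0.4644]
scene wand0_mid 0.85 [214.5 191. ] [ 0.5667 -0.1429]
scene wand0_mid 0.71 [239.4 168.3] [ 0.4401 -0.1321]
scene wand0_mid 0.51 [369.1 183.7] [0.3071 0.256 ]
scene wand0_whisk 0.82 [372.  162.3] [0.2051 0.2287]
scene wand0_whisk 0.74 [173.2 195.2] [ 0.643 -0.242]
scene clip0 0.95 [297.3 223.2] [0.5958 0.1504]
scene clip0 0.75 [319.7 233.8] [0.6009 0.2191]
scene clip0 0.72 [273.4 216.5] [0.6055 0.082 ]
scene clip0 0.6 [250.9 210.9] [0.6174 0.0171]
scene blue_key 0.64 [151.3 180.4] [ 0.6366 -0.3289]
scene blue_key 0.47 [324.6 200.9] [0.4593 0.1722]
scene green_key 0.41 [282.3 186.7] [0.4658 0.0364]
scene dock 0.73 [142.4 194.3] [ 0.6752 -0.3396]
scene dock 0.7 [282.3 234.6] [0.6089 0.1127]
scene mat 0.85 [188.1 173.1] [ 0.5262 -0.2744]
0.8 [ 0.2593 -0.5686  0.2313] [ 0.9772  0.2123 -0.      0.    ] [ 0.0621 -1.1919  0.1361]
```

```bash
python3 -c "
import cv2
for c in('top','scene'):
    i=cv2.imread(f'pics/{c}0.png'); 
    i=i[130:350,130:450] if c=='top' else i[120:300,100:400]
    cv2.imwrite(f'pics/{c}0c.png',cv2.resize(i,None,fx=2.5,fy=2.5,interpolation=cv2.INTER_CUBIC))
"
```

```text
(no output)
```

View pics/top0c.png

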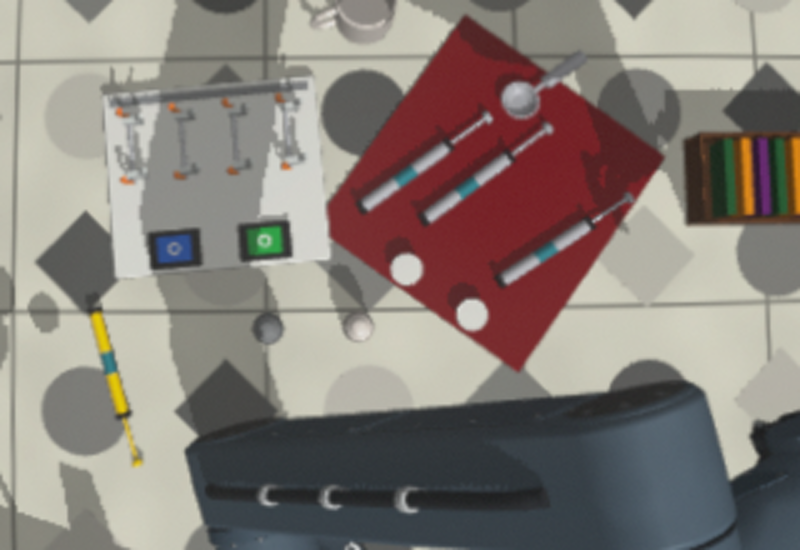

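View pics/scene0c.png

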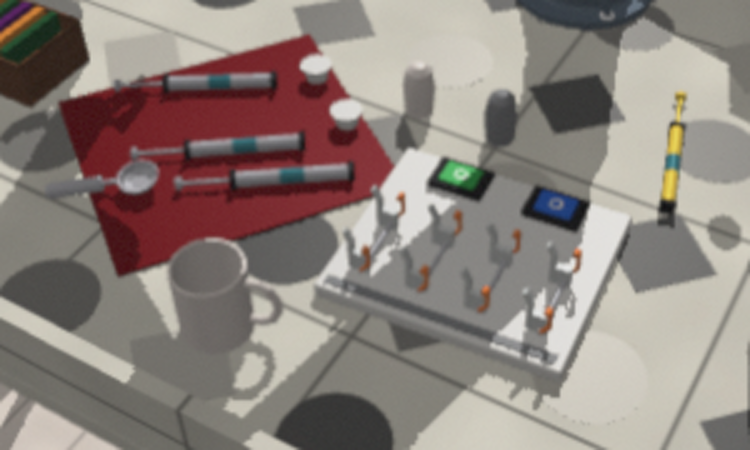

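The pictures show three wands on the mat (top-picture bands near (292,200), (317,205), (348,229)), one yellow look-alike at left, the blue key at (200,229), the green at (236,226) and orange jaws on the +y side. I'll measure by colour.

```bash
cat > m.py <<'E'
from h import *
from scipy.optimize import least_squares
np.set_printoptions(precision=4,suppress=True)
def blobs(im,lo,hi,box,amin):
    h=cv2.cvtColor(im,cv2.COLOR_RGB2HSV); m=cv2.inRange(h,lo,hi); k=np.zeros_like(m); x0,y0,x1,y1=box; k[y0:y1,x0:x1]=m[y0:y1,x0:x1]
    n,_,st,ce=cv2.connectedComponentsWithStats(k); return [(st[i,4],ce[i]) for i in range(1,n) if st[i,4]>=amin]
if __name__=='__main__':
  I={c:cv2.cvtColor(cv2.imread(f'pics/{c}0.png'),cv2.COLOR_BGR2RGB) for c in('top','scene')}
  B={'top':(130,130,420,350),'scene':(100,120,400,300)}
  for c in I:
    for n,lo,hi,a,z in(('blue',(105,100,50),(125,255,255),30,.032),('green',(55,100,50),(75,255,255),30,.032),('teal',(85,60,40),(103,255,255),6,.015),('orange',(3,120,90),(16,255,255),3,.064)):
      for s,p in blobs(I[c],lo,hi,B[c],a): print(c,n,s,p,at(c,p,z)[:2])
  for c in I:
    for r in manip.masks_of(c,'wand0_mid'):
      ys,xs=np.nonzero(r['pixels']); P=np.array([at(c,(x,y),.015)[:2] for x,y in zip(xs,ys)]); w,v=np.linalg.eigh(np.cov(P.T)); d=v[:,1]*np.sign(v[0,1])
      print(c,'wand',round(r['p'],2),len(xs),P.mean(0),np.degrees(np.arctan2(d[1],d[0])),np.ptp(P@d),at(c,r['position'],.015)[:2])
E
python3 m.py
```

```text
top blue 130 [199.3385 228.9692] [0.4655 0.1647]
top green 126 [235.7143 225.9048] [0.4745 0.0446]
top teal 39 [291.7179 200.0513] [ 0.5599 -0.1425]
top teal 39 [316.5897 204.4359] [ 0.5442 -0.2258]
top teal 40 [347.975 230.375] [ 0.4558 -0.3295]
top teal 35 [173.3143 274.7714] [0.3147 0.2541]
top teal 9 [404.2222 294.8889] [ 0.2353 -0.5173]
top teal 6 [410.6667 297.5   ] [ 0.2256 -0.5397]
top teal 16 [400.875  302.6875] [ 0.2095 -0.5051]
top teal 689 [402.1655 328.6792] [ 0.1218 -0.5083]
top teal 12 [377.4167 308.5   ] [ 0.1931 -0.4237]
top teal 6 [394.5 305.5] [ 0.2009 -0.4827]
top teal 14 [399.6429 309.3571] [ 0.1873 -0.5004]
top teal 12 [389.25   311.1667] [ 0.1827 -0.4642]
top teal 7 [376.2857 314.8571] [ 0.172  -0.4195]
top teal 6 [368.     321.6667] [ 0.1503 -0.3909]
top teal 6 [371.     332.6667] [ 0.1131 -0.4007]
top teal 16 [399.     333.1875] [ 0.1071 -0.4972]
top teal 12 [361.1667 334.1667] [ 0.1094 -0.3672]
top teal 8 [375.125 334.375] [ 0.1068 -0.4147]
top teal 13 [355.1538 335.5385] [ 0.1055 -0.3468]
top teal 10 [372.9 340. ] [ 0.0882 -0.407 ]
top teal 6 [370.3333 341.
[... 1413 characters left out ...]
ange 14 [269.5    230.8571] [0.6636 0.1018]
scene orange 12 [294.0833 236.5833] [0.6496 0.1674]
scene orange 5 [293.2 242.2] [0.6677 0.174 ]
scene orange 7 [319.4286 244.7143] [0.6425 0.2366]
scene orange 7 [317.7143 250.7143] [0.6625 0.241 ]
top wand 0.78 303 [0.3066 0.2531] 15.435459895264376 0.21370506401494724 [0.2997 0.2445]
top wand 0.7 300 [ 0.5641 -0.1468] -54.72189727908537 0.220390813812807 [ 0.5573 -0.1501]
top wand 0.51 289 [ 0.5505 -0.2338] -54.71305943224484 0.21985475166369156 [ 0.543  -0.2261]
scene wand 0.69 244 [0.3079 0.2556] 15.273343755323578 0.22628626007816466 [0.3104 0.2549]
scene wand 0.63 321 [ 0.5671 -0.1484] -54.80997485990658 0.21291106814643884 [ 0.5668 -0.1513]
```

```bash
cat >> h.py <<'E'
def go(x,y,z,head):
    s=manip.sense(); a=2*np.arctan2(s['tool_rot'][1],s['tool_rot'][0]); d=np.array([x,y,z])-s['tcp_pos']
    X=np.array([np.cos(a),np.sin(a)]); Y=np.array([np.sin(a),-np.cos(a)])
    t=(np.degrees(a)-head+180)%360-180
    print('t',round(s['t'],2),'tcp',np.round(s['tcp_pos'],4),'head',round(np.degrees(a),2),'F',np.round(s['force'],1),'| MOVE',np.round([d[:2]@X*1e3,d[:2]@Y*1e3,-d[2]*1e3,t],1))
E
python3 -c "
from h import *
go(.466,.1655,.15,4.5)
# third wand direction from image ends (top)
a=at('top',(500/2.5+130,283/2.5+130),.015);b=at('top',(630/2.5+130,198/2.5+130),.015);print(a,b,np.degrees(np.arctan2(b[1]-a[1],b[0]-a[0])))"
```

```text
t 0.9 tcp [ 0.2593 -0.5687  0.2314] head 24.51 F [ 0.4 -0.3 -0. ] | MOVE [ 492.6 -582.3   81.4   20. ]
[ 0.41401431 -0.26769548  0.015     ] [ 0.5254237  -0.44885285  0.015     ] -58.409032956884275
```

step_arm(targets="246 -291 0 10;246 -291 0 10;246 -291 0 10;246 -291 0 10;246 -291 0 10;246 -291 0 10;246 -291 0 10;246 -291 0 10;246 -291 0 10;246 -291 0 10", gripper=1, squeeze=60)

```text
t: 1.9
tcp_pos: [0.3629, -0.2018, 0.2317]
tool_rot: [0.992, 0.127, 0.0, 0.001]
force: [-0.3, -1.0, 0.5]
finger_gap: 0.001
gripper_force: 0.0
```

```bash
python3 -c "
from h import *
go(.466,.1655,.15,4.5);go(.466,.1655,.06,4.5)"
```

```text
t 1.9 tcp [ 0.3629 -0.2018  0.2317] head 14.63 F [-0.3 -1.   0.5] | MOVE [ 192.5 -329.3   81.7   10.1]
t 1.9 tcp [ 0.3629 -0.2018  0.2317] head 14.63 F [-0.3 -1.   0.5] | MOVE [ 192.5 -329.3  171.7   10.1]
```

step_arm(targets="192 -329 80 10;192 -329 80 10;192 -329 80 10;192 -329 80 10;192 -329 80 10;192 -329 80 10;192 -329 80 10;192 -329 80 10;192 -329 80 10;192 -329 172 10;192 -329 172 10;192 -329 172 10")

```text
t: 3.1
tcp_pos: [0.4628, 0.1627, 0.0543]
tool_rot: [0.999, 0.038, -0.006, 0.001]
force: [-0.6, 0.1, -0.1]
finger_gap: 0.001
gripper_force: 0.0
```

```bash
python3 -c "
from h import *
go(.466,.1655,.032,4.5)"
```

```text
t 3.1 tcp [0.4628 0.1627 0.0543] head 4.39 F [-0.6  0.1 -0.1] | MOVE [ 3.4 -2.6 22.3 -0.1]
```

step_arm(targets="2 -1 8 0;2 -1 16 0;2 -1 22 0;2 -1 25 0;2 -1 26 0;2 -1 27 0;2 -1 27 0")

```text
t: 3.8
tcp_pos: [0.468, 0.1661, 0.0327]
tool_rot: [0.999, 0.039, 0.0, -0.0]
force: [-0.3, 0.1, 0.6]
finger_gap: -0.004
gripper_force: 0.0
```

step_arm(targets="0 0 1 0;0 0 1 0;0 0 2 0;0 0 2 0;0 0 3 0;0 0 3 0")

```text
t: 4.4
tcp_pos: [0.4679, 0.1661, 0.0305]
tool_rot: [0.999, 0.039, 0.0, -0.0]
force: [-2.0, -0.3, 12.7]
finger_gap: 0.002
gripper_force: 6.2
```

step_arm(targets="0 0 0.5 0;0 0 0.5 0;0 0 0.5 0;0 0 0.5 0;0 0 0.5 0;0 0 0.5 0;0 0 0.5 0;0 0 0.5 0;0 0 0.5 0;0 0 0.5 0")

```text
t: 5.4
tcp_pos: [0.4679, 0.1661, 0.0304]
tool_rot: [0.999, 0.039, 0.001, -0.0]
force: [-3.0, 0.4, 16.8]
finger_gap: 0.002
gripper_force: 8.2
```

step_arm(targets="0 0 -8 0;0 0 -40 0;0 0 -90 0;0 0 -130 0;0 0 -150 0", gripper=0.4)

```text
t: 5.9
tcp_pos: [0.4693, 0.1662, 0.1821]
tool_rot: [0.999, 0.039, 0.003, -0.0]
force: [-0.4, 0.2, -0.8]
finger_gap: 0.598
gripper_force: 0.0
```

```bash
python3 -c "
from h import *
snap('top','t1.png');snap('scene')
from m import blobs
im=cv2.cvtColor(cv2.imread('pics/t1.png'),cv2.COLOR_BGR2RGB)
for s,p in blobs(im,(85,60,40),(103,255,255),(260,170,400,260),10): print(s,at('top',p,.015)[:2])
for r in manip.masks_of('top','wand0_mid'):
      ys,xs=np.nonzero(r['pixels']); P=np.array([at('top',(x,y),.015)[:2] for x,y in zip(xs,ys)]); w,v=np.linalg.eigh(np.cov(P.T)); d=v[:,1]*np.sign(v[0,1])
      print(round(r['p'],2),len(xs),P.mean(0),np.degrees(np.arctan2(d[1],d[0])))
go(.5597,-.142,.12,-54.7)"
```

```text
38 [ 0.5601 -0.1424]
39 [ 0.5442 -0.2258]
40 [ 0.4558 -0.3295]Traceback (most recent call last):
  File "<string>", line 8, in <module>
    ys,xs=np.nonzero(r['pixels']); P=np.array([at('top',(x,y),.015)[:2] for x,y in zip(xs,ys)]); w,v=np.linalg.eigh(np.cov(P.T)); d=v[:,1]*np.sign(v[0,1])
                                               ~~^^^^^^^^^^^^^^^^^^
  File "h.py", line 13, in at
    o,d=ray(c,p); return (o+d*(z-o[2])/d[2])
        ~~~^^^^^
  File "h.py", line 8, in ray
    k=manip.get_calibration(c); f=192/np.tan(np.radians(k['fov_y'])/2)
ValueError: time passes only in moves, steps and waits
```

```bash
python3 -c "
from h import *
go(.5598,-.142,.10,-54.7)"
```

```text
t 6.05 tcp [0.4686 0.1661 0.1801] head 4.52 F [-0.4 -0.5  0.1] | MOVE [ 66.7 314.3  80.1  59.2]
```

step_arm(targets="67 314 20 59.2;67 314 20 59.2;67 314 20 59.2;67 314 20 59.2;67 314 20 59.2;67 314 20 59.2;67 314 80 59.2;67 314 110 59.2;67 314 125 59.2;67 314 125 59.2;67 314 125 59.2")

```text
t: 7.15
tcp_pos: [0.5585, -0.1414, 0.0526]
tool_rot: [0.888, -0.459, -0.001, 0.0]
force: [-0.9, -0.2, 0.2]
finger_gap: 0.598
gripper_force: 0.0
```

```bash
python3 -c "
from h import *
go(.5598,-.142,.008,-54.7)
snap('scene','s2.png')
i=cv2.imread('pics/s2.png')[100:300,120:360];cv2.imwrite('pics/s2c.png',cv2.resize(i,None,fx=3,fy=3,interpolation=cv2.INTER_CUBIC))"
```

```text
t 7.15 tcp [ 0.5585 -0.1414  0.0526] head -54.69 F [-0.9 -0.2  0.2] | MOVE [ 1.2 -0.7 44.6  0. ]
```

View pics/s2c.png

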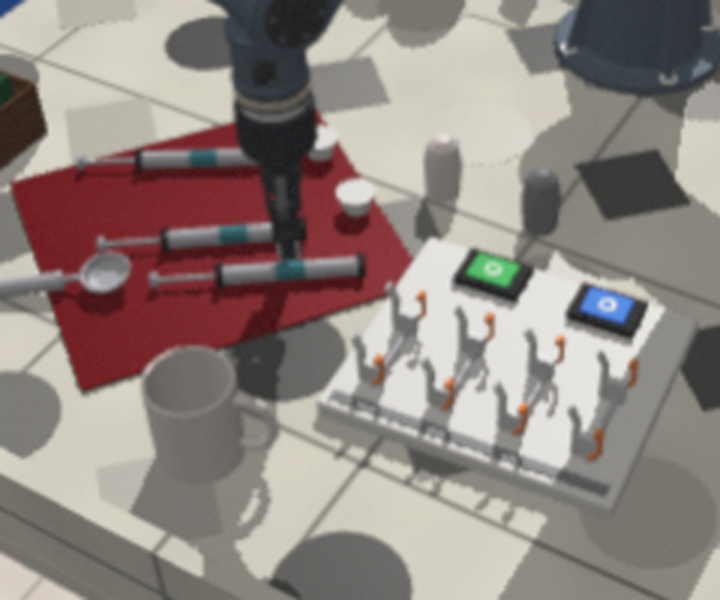

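The fingers stand over the nearest wand's band (about (216,190)), aligned with it; now I go down and grip.

step_arm(targets="1 -1 20 0;1 -1 35 0;1 -1 45 0;1 -1 45 0;1 -1 45 0")

```text
t: 7.7
tcp_pos: [0.5607, -0.1419, 0.009]
tool_rot: [0.888, -0.459, 0.0, 0.0]
force: [0.3, 0.6, 0.1]
finger_gap: 0.599
gripper_force: 0.0
```

step_arm(targets="0 0 0 0;0 0 0 0;0 0 0 0;0 0 0 0;0 0 0 0;0 0 0 0", gripper=1)

```text
t: 8.3
tcp_pos: [0.5611, -0.1422, 0.0097]
tool_rot: [0.888, -0.459, 0.001, -0.0]
force: [-0.8, 0.2, 5.9]
finger_gap: 0.186
gripper_force: 58.8
```

```bash
python3 -c "
from h import *
go(.6158,.0113,.16,4.5)"
```

```text
t 8.3 tcp [ 0.5611 -0.1422  0.0097] head -54.7 F [-0.8  0.2  5.9] | MOVE [ -93.7 -133.3 -150.3  -59.2]
```

step_arm(targets="0 0 -40 0;0 0 -90 0;0 0 -140 0;-94 -133 -150 -59.2;-94 -133 -150 -59.2;-94 -133 -150 -59.2;-94 -133 -150 -59.2;-94 -133 -150 -59.2;-94 -133 -150 -59.2;-94 -133 -150 -59.2;-94 -133 -150 -59.2;-94 -133 -150 -59.2")

```text
t: 9.5
tcp_pos: [0.6146, 0.0116, 0.1585]
tool_rot: [0.999, 0.038, -0.0, -0.0]
force: [0.1, 0.1, -0.8]
finger_gap: 0.184
gripper_force: 58.8
```

```bash
cat > c.py <<'E'
from h import *
import sys
# held wand check: teal band & wand axis in both views
from m import blobs
from h import *
np.set_printoptions(precision=4,suppress=True)
go(*map(float,sys.argv[1:5])); s=manip.sense(); z=s['tcp_pos'][2]+float(sys.argv[5]) ; f=sys.argv[6]; T=s['tcp_pos']
for c in('top','scene'):
    im=snap(c,f+c+'.png'); u=proj(c,[T[0],T[1],z]).astype(int)
    for n,p in blobs(im,(85,60,40),(103,255,255),(max(u[0]-40,0),max(u[1]-40,0),u[0]+40,u[1]+40),5): print(c,n,p,at(c,p,z)[:2])
    i=cv2.imread(f'pics/{f}{c}.png')[max(u[1]-75,0):u[1]+75,max(u[0]-95,0):u[0]+95]; cv2.imwrite(f'pics/{f}{c}c.png',cv2.resize(i,None,fx=2.1*1,fy=2.1*1,interpolation=cv2.INTER_CUBIC))
E
python3 c.py .6158 .0113 .1 4.5 .006 w1
python3 -c "
import cv2,numpy as np
a=cv2.imread('pics/w1topc.png');b=cv2.imread('pics/w1scenec.png');h=min(len(a),len(b));cv2.imwrite('pics/w1.png',np.hstack([a[:h],b[:h]])[:, :800])"
```

```text
t 9.5 tcp [0.6146 0.0116 0.1585] head 4.35 F [ 0.1  0.1 -0.8] | MOVE [ 1.2  0.4 58.5 -0.2]
scene 28 [247.8214 179.0357] [0.6103 0.0068]
```

View pics/w1.png

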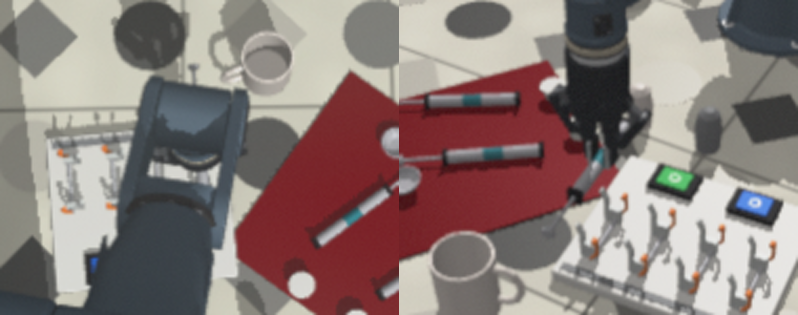

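```bash
python3 -c "
from h import *
m=np.array([.6146,.0116,.1645]);d=np.array([.9971,.0759,0])
u=proj('scene',m).astype(int)-[95,75]
for t in(-.076,0,.076,.138): print(t,(proj('scene',m+t*d)-u)*2.1+[399,0])
o=u
r=manip.mark_of('scene','wand0_whisk')
for x in r: print(x['p'],(x['position']-o)*2.1+[399,0],x['position'])
"
```

```text
-0.076 [625.75570061 123.02495114]
0 [599.68462136 158.75668443]
0.076 [571.39063641 197.55323908]
0.138 [546.47939427 231.7271318 ]
0.83 [861.42 110.04] [373.2, 157.4]
0.75 [553.14 230.79] [226.4, 214.9]
0.6 [474.18 101.01] [188.8, 153.1]
```

step_arm(targets="0 0 30 0;0 0 60 0;0 0 78 0;0 0 78 0;0 0 78 0")

```text
t: 10.15
tcp_pos: [0.6151, 0.0114, 0.0809]
tool_rot: [0.999, 0.039, -0.0, -0.0]
force: [0.1, -0.3, -0.2]
finger_gap: 0.178
gripper_force: 58.8
```

```bash
python3 -c "
from h import *
go(.6158,.0113,.0497,4.5)"
```

```text
t 10.15 tcp [0.6151 0.0114 0.0809] head 4.47 F [ 0.1 -0.3 -0.2] | MOVE [ 0.7  0.2 31.2 -0. ]
```

Aligned. Push down in small steps, watching the force.

step_arm(targets="1 0 6 0;1 0 10 0;1 0 14 0;1 0 17 0;1 0 20 0;1 0 22 0")

```text
t: 10.75
tcp_pos: [0.6166, 0.0107, 0.0591]
tool_rot: [0.999, 0.039, 0.001, 0.001]
force: [-0.1, -4.2, 1.2]
finger_gap: 0.181
gripper_force: 59.1
```

step_arm(targets="0 0 2 0;0 0 4 0;0 0 6 0;0 0 8 0;0 0 9 0;0 0 9 0")

```text
t: 11.35
tcp_pos: [0.6153, 0.0121, 0.0497]
tool_rot: [0.999, 0.039, -0.001, -0.0]
force: [-0.6, -1.5, 0.2]
finger_gap: 0.183
gripper_force: 59.0
```

step_arm(targets="0 0 1 0;0 0 2 0;0 0 3 0;0 0 3 0")

```text
t: 11.75
tcp_pos: [0.6154, 0.0121, 0.0494]
tool_rot: [0.999, 0.039, -0.0, -0.0]
force: [-5.1, -1.0, 16.2]
finger_gap: 0.182
gripper_force: 60.6
```

step_arm(targets="0 0 -2 0;0 0 -2 0;0 0 -2 0;0 0 -2 0;0 0 -2 0;0 0 -30 0;0 0 -70 0;0 0 -110 0;0 0 -130 0", gripper=0.4)

```text
t: 12.65
tcp_pos: [0.6176, 0.0115, 0.1802]
tool_rot: [0.999, 0.039, 0.003, 0.0]
force: [0.7, -0.7, 0.4]
finger_gap: 0.596
gripper_force: 0.0
```

```bash
cat > n.py <<'E'
from h import *
from m import blobs
import sys
np.set_printoptions(precision=4,suppress=True)
f=sys.argv[1]
for c in('top','scene'):
    im=snap(c,f+c+'.png')
    for n,p in blobs(im,(85,60,40),(103,255,255),(120,140,390,290) if c=='top' else (140,130,390,270),8):
        P=at(c,p,.015)[:2]; Q=at(c,p,.055)[:2]
        if P[0]>.35: print(c,n,p,P,'|',Q)
    for r in manip.mark_of(c,'wand0_whisk'): print(c,'whisk',round(r['p'],2),at(c,r['position'],.015)[:2],'|',at(c,r['position'],.055)[:2])
go(.5436,-.2253,.1,-54.7)
E
python3 n.py n1
```

```text
top 30 [245.0333 183.7   ] [0.6169 0.0133] | [0.6109 0.0123]
top 39 [316.5897 204.4359] [ 0.5442 -0.2258] | [ 0.5402 -0.2203]
top 40 [347.975 230.375] [ 0.4558 -0.3295] | [ 0.4542 -0.3213]
top 12 [133.8333 258.0833] [0.37   0.3885] | [0.3707 0.3773]
top 10 [164.8 263.1] [0.3534 0.2828] | [0.3546 0.2745]
scene 36 [187.3611 152.3611] [ 0.4553 -0.3275] | [ 0.4932 -0.2935]
scene 47 [197.2979 177.8511] [ 0.5433 -0.2238] | [ 0.5776 -0.1941]
scene 45 [251.3333 208.    ] [ 0.5741 -0.0083] | [0.6071 0.0124]
scene whisk 0.84 [0.7211 0.0028] | [0.7479 0.0231]
scene whisk 0.7 [0.1962 0.2238] | [0.245  0.2349]
t 12.85 tcp [0.6155 0.0117 0.1765] head 4.51 F [-1.  -0.3 -0.9] | MOVE [-90.3 230.6  76.5  59.2]
```

step_arm(targets="-90 230 20 59.2;-90 230 20 59.2;-90 230 20 59.2;-90 230 20 59.2;-90 230 20 59.2;-90 230 20 59.2;-90 230 70 59.2;-90 230 110 59.2;-90 230 130 59.2;-90 230 130 59.2;-90 230 130 59.2")

```text
t: 13.95
tcp_pos: [0.5434, -0.2242, 0.0455]
tool_rot: [0.888, -0.459, -0.002, -0.0]
force: [0.4, 0.2, 0.5]
finger_gap: 0.601
gripper_force: 0.0
```

```bash
python3 -c "
from h import *
from m import *
go(.5437,-.2255,.0085,-54.7)
im=snap('scene')
for n,p in blobs(im,(85,60,40),(103,255,255),(140,130,390,270),8): print(n,at('scene',p,.015)[:2])
"
```

```text
t 13.95 tcp [ 0.5434 -0.2242  0.0455] head -54.69 F [0.4 0.2 0.5] | MOVE [ 1.2  0.5 37.   0. ]
21 [ 0.4587 -0.3324]
43 [ 0.5441 -0.223 ]
25 [0.3098 0.2547]
46 [ 0.5738 -0.0084]
```

step_arm(targets="0 0 20 0;0 0 32 0;0 0 38 0;0 0 38 0;0 0 38 0")

```text
t: 14.5
tcp_pos: [0.5446, -0.2249, 0.0093]
tool_rot: [0.888, -0.459, 0.0, 0.0]
force: [0.5, 0.1, 0.2]
finger_gap: 0.601
gripper_force: 0.0
```

step_arm(targets="0 0 0 0;0 0 0 0;0 0 0 0;0 0 0 0;0 0 0 0;0 0 0 0", gripper=1)

```text
t: 15.1
tcp_pos: [0.5446, -0.2249, 0.0096]
tool_rot: [0.888, -0.459, 0.001, 0.0]
force: [-0.7, 0.6, 5.3]
finger_gap: 0.18
gripper_force: 58.8
```

```bash
python3 -c "
from h import *
go(.609,.0815,.16,4.5)"
```

```text
t 15.1 tcp [ 0.5446 -0.2249  0.0096] head -54.69 F [-0.7  0.6  5.3] | MOVE [-212.8 -229.7 -150.4  -59.2]
```

step_arm(targets="0 0 -40 0;0 0 -90 0;0 0 -140 0;-213 -230 -150 -59.2;-213 -230 -150 -59.2;-213 -230 -150 -59.2;-213 -230 -150 -59.2;-213 -230 -150 -59.2;-213 -230 -150 -59.2;-213 -230 -150 -59.2;-213 -230 -150 -59.2;-213 -230 -150 -59.2")

```text
t: 16.3
tcp_pos: [0.6082, 0.0817, 0.1583]
tool_rot: [0.999, 0.038, -0.001, 0.0]
force: [-0.6, -0.3, -0.4]
finger_gap: 0.18
gripper_force: 58.8
```

step_arm(targets="0 0 30 0;0 0 60 0;0 0 78 0;0 0 78 0;0 0 78 0")

```text
t: 16.8
tcp_pos: [0.6088, 0.0804, 0.0807]
tool_rot: [0.999, 0.038, -0.0, 0.0]
force: [-0.3, -0.4, -0.7]
finger_gap: 0.184
gripper_force: 58.8
```

```bash
python3 -c "
from h import *
go(.609,.0815,.0494,4.5)
snap('scene')
m=np.array(manip.sense()['tcp_pos'])+[0,0,.0055];d=np.array([.9969,.0785,0])
print(proj('scene',m),proj('scene',m+.138*d))
for x in manip.mark_of('scene','wand0_whisk'): print(x['p'],x['position'])
"
```

```text
t 16.8 tcp [0.6088 0.0804 0.0807] head 4.32 F [-0.3 -0.4 -0.7] | MOVE [ 0.3 -1.1 31.3 -0.2]
[272.38556533 209.11732633] [249.72792937 245.1596435 ]
0.69 [373.3, 158.2]
0.53 [271.7, 217.8]
0.5 [229.6, 246.3]
```

step_arm(targets="0 -1 6 0;0 -1 10 0;0 -1 14 0;0 -1 17 0;0 -1 20 0;0 -1 22 0")

```text
t: 17.5
tcp_pos: [0.6095, 0.0822, 0.0589]
tool_rot: [0.999, 0.039, 0.001, 0.001]
force: [1.1, -5.0, 1.9]
finger_gap: 0.18
gripper_force: 59.2
```

step_arm(targets="0 0 2 0;0 0 4 0;0 0 6 0;0 0 8 0;0 0 9.5 0;0 0 9.5 0;0 0 11 0;0 0 12 0;0 0 12 0")

```text
t: 18.4
tcp_pos: [0.6082, 0.0829, 0.0493]
tool_rot: [0.999, 0.04, -0.0, 0.0]
force: [-4.9, -5.2, 16.0]
finger_gap: 0.184
gripper_force: 60.7
```

step_arm(targets="0 0 -2 0;0 0 -2 0;0 0 -2 0;0 0 -2 0;0 0 -2 0;0 0 -30 0;0 0 -70 0;0 0 -110 0;0 0 -130 0", gripper=0.4)

```text
t: 19.3
tcp_pos: [0.6104, 0.0832, 0.1802]
tool_rot: [0.999, 0.039, 0.003, 0.0]
force: [0.4, 0.4, -0.4]
finger_gap: 0.602
gripper_force: 0.0
```

```bash
python3 n.py n2; python3 -c "
from h import *
go(.4557,-.3287,.1,-57)
i=cv2.imread('pics/n2scene.png')[120:280,140:340];cv2.imwrite('pics/n2c.png',cv2.resize(i,None,fx=3.5,fy=3.5,interpolation=cv2.INTER_CUBIC))"
```

```text
top 43 [245.0233 182.2093] [0.6219 0.0133] | [0.6158 0.0123]
top 16 [222.6875 185.8125] [0.6105 0.0885] | [0.6048 0.0854]
top 40 [347.975 230.375] [ 0.4558 -0.3295] | [ 0.4542 -0.3213]
top whisk 0.74 [0.7625 0.0169] | [0.7527 0.0157]
top whisk 0.51 [ 0.5469 -0.2637] | [ 0.5429 -0.2573]
top whisk 0.48 [ 0.4579 -0.3201] | [ 0.4562 -0.3122]
scene 36 [187.3611 152.3611] [ 0.4553 -0.3275] | [ 0.4932 -0.2935]
scene 45 [251.3333 208.    ] [ 0.5741 -0.0083] | [0.6071 0.0124]
scene 45 [274.7333 215.4222] [0.5669 0.0656] | [0.6002 0.0832]
scene whisk 0.64 [0.7258 0.0065] | [0.7525 0.0266]
t 19.5 tcp [0.6084 0.0831 0.1766] head 4.51 F [ 1.  -0.5  1.1] | MOVE [-88.8 302.4  76.6  59.2]
t 19.5 tcp [0.6084 0.0831 0.1766] head 4.51 F [ 1.  -0.5  1.1] | MOVE [-184.6  398.5   76.6   61.5]
```

View pics/n2c.png

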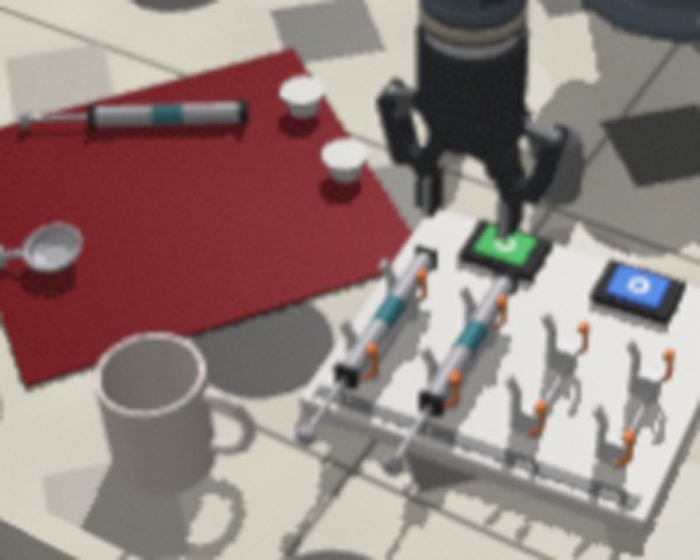

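Both wands sit in their clips with bands midway (scene (251,208), (275,215)); the third lies on the mat at (187,152).

```bash
python3 -c "
from h import *
a=at('scene',(140+246/3.5,120+112/3.5),.015);b=at('scene',(140+24/3.5,120+122/3.5),.015);d=b-a;print(np.degrees(np.arctan2(d[1],d[0])),np.linalg.norm(d))
im=cv2.imread('pics/n2top.png')
h=cv2.cvtColor(im,cv2.COLOR_BGR2HSV); m=((h[...,1]<90)&(h[...,2]>60)).astype(np.uint8)
# bright low-saturation wand pixels near band, on the red mat
m[:, :]*=1; k=np.zeros_like(m); cv2.circle(k,(348,230),22,1,-1); ys,xs=np.nonzero(m*k)
P=np.array([at('top',(x,y),.015)[:2] for x,y in zip(xs,ys)]); w,v=np.linalg.eigh(np.cov(P.T)); print(len(P),P.mean(0),w**.5,np.degrees(np.arctan2(-abs(v[1,1]),abs(v[0,1]))))
"
```

```text
-57.07903889576987 0.21191387612954143
287 [ 0.44791944 -0.34181227] [0.02505927 0.04238534] -70.2674480535517
```

step_arm(targets="-185 398 20 62;-185 398 20 62;-185 398 20 62;-185 398 20 62;-185 398 20 62;-185 398 20 62;-185 398 20 62;-185 398 20 62;-185 398 20 62;-185 398 70 62;-185 398 110 62;-185 398 110 62")

```text
t: 20.7
tcp_pos: [0.4509, -0.3244, 0.06]
tool_rot: [0.876, -0.482, -0.008, -0.003]
force: [-1.0, 0.4, -0.5]
finger_gap: 0.603
gripper_force: 0.0
```

```bash
python3 -c "
from h import *
from m import *
go(.4557,-.3287,.0085,-57.5)
im=snap('top','p3.png')
for c in('top','scene'):
  for n,p in blobs(im if c=='top' else snap('scene','p3s.png'),(85,60,40),(103,255,255),(300,170,390,290) if c=='top' else (140,130,390,270),8): print(n,at(c,p,.015)[:2])
go(.4557,-.3287,.0085,-57.5)
a=cv2.imread('pics/p3s.png')[100:220,120:260];cv2.imwrite('pics/p3c.png',cv2.resize(a,None,fx=4,fy=4,interpolation=cv2.INTER_CUBIC))
"
```

```text
t 20.7 tcp [ 0.4509 -0.3244  0.06  ] head -57.58 F [-1.   0.4 -0.5] | MOVE [ 6.2 -1.7 51.5 -0.1]
8 [ 0.4059 -0.2953]
43 [ 0.3819 -0.2135]
28 [ 0.3837 -0.3056]
45 [ 0.3799 -0.2595]
8 [ 0.3858 -0.278 ]
15 [ 0.367  -0.3723]
18 [ 0.3604 -0.2405]
32 [ 0.3353 -0.249 ]
10 [ 0.3361 -0.3006]
9 [ 0.3315 -0.3182]
78 [ 0.3073 -0.2937]
11 [ 0.2698 -0.3218]
36 [ 0.4553 -0.3275]
26 [0.3099 0.2556]
45 [ 0.5741 -0.0083]
45 [0.5669 0.0656]
t 20.8 tcp [ 0.4546 -0.3272  0.0652] head -57.49 F [ 0.8 -0.5  1.2] | MOVE [ 1.9 -0.1 56.7  0. ]
```

View pics/p3c.png

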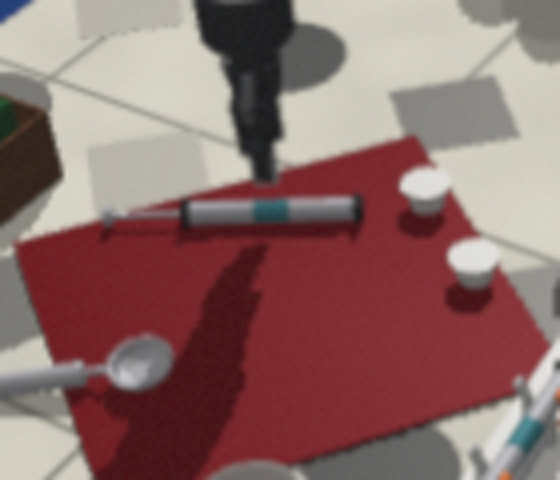

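The gripper is lined up above the third wand's band.

step_arm(targets="1 0 30 0;1 0 48 0;1 0 58 0;1 0 58 0;1 0 58 0;1 0 58 0")

```text
t: 21.4
tcp_pos: [0.4569, -0.3298, 0.0103]
tool_rot: [0.877, -0.481, 0.001, 0.0]
force: [1.1, -0.1, -0.1]
finger_gap: 0.602
gripper_force: 0.0
```

step_arm(targets="0 0 0 0;0 0 0 0;0 0 0 0;0 0 0 0;0 0 0 0;0 0 0 0", gripper=1)

```text
t: 22.0
tcp_pos: [0.4564, -0.3295, 0.0097]
tool_rot: [0.877, -0.481, 0.001, 0.0]
force: [0.5, 0.8, 5.4]
finger_gap: 0.181
gripper_force: 58.5
```

```bash
python3 -c "
from h import *
go(.604,.152,.16,4.5)"
```

```text
t 22.0 tcp [ 0.4564 -0.3295  0.0097] head -57.52 F [0.5 0.8 5.4] | MOVE [-326.9 -383.1 -150.3  -62. ]
```

step_arm(targets="0 0 -40 0;0 0 -90 0;0 0 -140 0;-160 -190 -150 -31;-160 -190 -150 -31;-160 -190 -150 -31;-160 -190 -150 -31;-327 -383 -150 -62;-327 -383 -150 -62;-327 -383 -150 -62;-327 -383 -150 -62;-327 -383 -150 -62")

```text
t: 23.2
tcp_pos: [0.5877, 0.103, 0.1583]
tool_rot: [0.999, 0.04, -0.0, 0.0]
force: [1.0, -0.5, -0.3]
finger_gap: 0.182
gripper_force: 59.0
```

```bash
python3 -c "
from h import *
go(.604,.152,.081,4.5)"
```

```text
t 23.2 tcp [0.5877 0.103  0.1583] head 4.61 F [ 1.  -0.5 -0.3] | MOVE [ 20.1 -47.5  77.3   0.1]
```

step_arm(targets="0 0 0 0;0 0 0 0;0 0 0 0")

```text
t: 23.5
tcp_pos: [0.5871, 0.1002, 0.1581]
tool_rot: [0.999, 0.039, -0.001, 0.0]
force: [0.1, 0.0, -1.1]
finger_gap: 0.185
gripper_force: 59.0
```

```bash
python3 -c "
from h import *
go(.604,.152,.081,4.5)"
```

```text
t 23.5 tcp [0.5871 0.1002 0.1581] head 4.49 F [ 0.1  0.  -1.1] | MOVE [ 20.9 -50.3  77.1  -0. ]
```

step_arm(targets="21 -50 0 0;21 -50 0 0;21 -50 20 0;21 -50 50 0;21 -50 77 0;21 -50 77 0;21 -50 77 0")

```text
t: 24.2
tcp_pos: [0.6047, 0.151, 0.0814]
tool_rot: [0.999, 0.038, -0.001, 0.0]
force: [0.6, -0.2, -0.4]
finger_gap: 0.18
gripper_force: 59.0
```

```bash
python3 -c "
from h import *
go(.604,.152,.0494,4.5)
snap('scene','q3.png');m=np.array(manip.sense()['tcp_pos'])+[0,0,.0055];d=np.array([.9969,.0785,0])
u=proj('scene',m).astype(int)
i=cv2.imread('pics/q3.png')[u[1]-60:u[1]+60,u[0]-70:u[0]+70]; i=cv2.resize(i,None,fx=4,fy=4,interpolation=cv2.INTER_CUBIC)
for t in(-.076,0,.076,.138): cv2.circle(i,tuple(int(v) for v in (proj('scene',m+t*d)-u+[70,60])*4),3,(255,0,255),-1)
cv2.imwrite('pics/q3c.png',i)"
```

```text
t 24.2 tcp [0.6047 0.151  0.0814] head 4.4 F [ 0.6 -0.2 -0.4] | MOVE [-0.6 -1.1 32.  -0.1]
```

View pics/q3c.png

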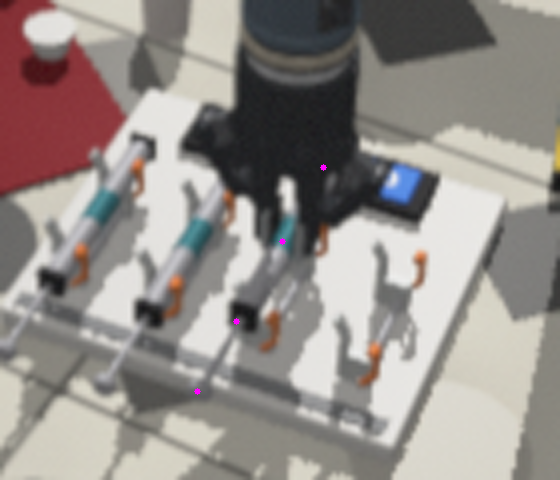

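The third wand is level over the third clip, jaw noses beside it, and matches the predicted axis.

step_arm(targets="0 -1 6 0;0 -1 10 0;0 -1 14 0;0 -1 17 0;0 -1 20 0;0 -1 22 0")

```text
t: 24.85
tcp_pos: [0.6055, 0.1526, 0.06]
tool_rot: [0.999, 0.04, 0.001, 0.001]
force: [0.1, -5.2, 3.1]
finger_gap: 0.184
gripper_force: 59.4
```

step_arm(targets="0 0 2 0;0 0 4 0;0 0 6 0;0 0 8 0;0 0 9.5 0;0 0 9.5 0;0 0 11 0;0 0 12 0;0 0 12 0")

```text
t: 25.75
tcp_pos: [0.6042, 0.1531, 0.0494]
tool_rot: [0.999, 0.04, -0.001, 0.0]
force: [-4.3, -6.5, 13.5]
finger_gap: 0.182
gripper_force: 60.6
```

step_arm(targets="0 0 -2 0;0 0 -2 0;0 0 -2 0;0 0 -2 0;0 0 -2 0;0 0 -30 0;0 0 -70 0;0 0 -110 0;0 0 -130 0;0 0 -130 0;0 0 -130 0", gripper=0.4)

```text
t: 26.85
tcp_pos: [0.6045, 0.1535, 0.1772]
tool_rot: [0.999, 0.039, -0.0, -0.0]
force: [-0.5, -0.2, -0.8]
finger_gap: 0.6
gripper_force: 0.0
```

```bash
python3 n.py n3; python3 -c "
from h import *
go(.476,.0465,.13,4.5)
i=cv2.imread('pics/n3scene.png')[90:280,100:400];cv2.imwrite('pics/n3c.png',cv2.resize(i,None,fx=2.6,fy=2.6,interpolation=cv2.INTER_CUBIC))"
```

```text
top 42 [245.0476 182.0952] [0.6223 0.0132] | [0.6162 0.0122]
top 41 [223.8049 185.2439] [0.6124 0.0847] | [0.6066 0.0817]
top whisk 0.84 [0.7599 0.0267] | [0.7501 0.0253]
top whisk 0.48 [ 0.785 -0.084] | [ 0.7745 -0.0824]
scene 46 [251.3478 207.913 ] [ 0.5738 -0.0084] | [0.6068 0.0123]
scene 45 [274.7333 215.4222] [0.5669 0.0656] | [0.6002 0.0832]
scene 49 [298.0612 223.6122] [0.5627 0.1383] | [0.5962 0.1529]
scene whisk 0.73 [0.1943 0.2242] | [0.2431 0.2352]
scene whisk 0.7 [0.577 0.069] | [0.6099 0.0865]
scene whisk 0.61 [0.7201 0.0074] | [0.747  0.0274]
scene whisk 0.49 [0.7151 0.1503] | [0.7423 0.1644]
scene whisk 0.41 [0.5772 0.0743] | [0.61   0.0916]
scene whisk 0.23 [0.5687 0.1351] | [0.602  0.1498]
t 27.05 tcp [0.6037 0.1533 0.1756] head 4.51 F [-0.2 -0.1 -0.1] | MOVE [-89.6 372.8  75.6  59.2]
t 27.05 tcp [0.6037 0.1533 0.1756] head 4.51 F [-0.2 -0.1 -0.1] | MOVE [-135.7   96.5   45.6    0. ]
```

View pics/n3c.png

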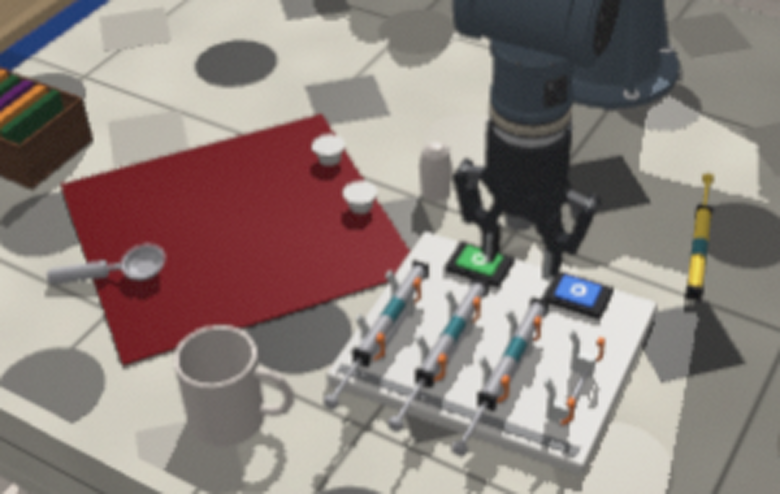

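All three wands sit home and the mat is empty. Now the green key.

step_arm(targets="-136 96 0 0;-136 96 0 0;-136 96 0 0;-136 96 0 0;-136 96 45 0;-136 96 85 0;-136 96 115 0;-136 96 115 0;-136 96 115 0;-136 96 115 0", gripper=1)

```text
t: 28.05
tcp_pos: [0.4777, 0.047, 0.0635]
tool_rot: [0.999, 0.039, 0.001, 0.0]
force: [0.7, 0.2, 0.3]
finger_gap: 0.001
gripper_force: 0.0
```

```bash
python3 -c "
from h import *
go(.476,.0465,.0325,4.5)"
```

```text
t 28.05 tcp [0.4777 0.047  0.0635] head 4.52 F [0.7 0.2 0.3] | MOVE [-1.7  0.4 31.   0. ]
```

step_arm(targets="0 0 10 0;0 0 18 0;0 0 24 0;0 0 27 0;0 0 28 0;0 0 28 0")

```text
t: 28.65
tcp_pos: [0.4767, 0.0471, 0.0343]
tool_rot: [0.999, 0.039, -0.0, -0.0]
force: [0.1, -1.0, 0.3]
finger_gap: 0.001
gripper_force: 0.0
```

step_arm(targets="0 0 1 0;0 0 2 0;0 0 3 0;0 0 4 0;0 0 4.5 0;0 0 4.5 0")

```text
t: 29.25
tcp_pos: [0.4769, 0.047, 0.0306]
tool_rot: [0.999, 0.039, 0.0, 0.0]
force: [-1.0, -0.1, 7.7]
finger_gap: 0.005
gripper_force: 3.8
```

step_arm(targets="0 0 1 0;0 0 1.5 0;0 0 1.5 0;0 0 1.5 0;0 0 1.5 0;0 0 1.5 0;0 0 1.5 0;0 0 1.5 0;0 0 1.5 0;0 0 1.5 0;0 0 1.5 0")

```text
t: 30.35
tcp_pos: [0.4769, 0.047, 0.0304]
tool_rot: [0.999, 0.039, 0.001, 0.0]
force: [-2.6, 0.0, 19.9]
finger_gap: -0.003
gripper_force: 9.7
```

step_arm(targets="0 0 -8 0;0 0 -40 0;0 0 -90 0;0 0 -130 0;0 0 -150 0;0 0 -150 0;0 0 -150 0;0 0 -150 0")

```text
t: 31.15
tcp_pos: [0.4757, 0.0472, 0.1773]
tool_rot: [0.999, 0.039, -0.001, -0.0]
force: [0.9, 0.4, 0.5]
finger_gap: 0.002
gripper_force: 0.0
```

```bash
python3 n.py n4 | grep -v whisk; python3 -c "
import cv2
i=cv2.imread('pics/n4scene.png')[90:280,100:400];cv2.imwrite('pics/n4c.png',cv2.resize(i,None,fx=2.6,fy=2.6,interpolation=cv2.INTER_CUBIC))"
```

```text
top 43 [245.0233 182.2093] [0.6219 0.0133] | [0.6158 0.0123]
top 41 [223.8049 185.2439] [0.6124 0.0847] | [0.6066 0.0817]
top 43 [202.3488 186.186 ] [0.6101 0.1571] | [0.6043 0.1522]
scene 45 [251.3333 208.    ] [ 0.5741 -0.0083] | [0.6071 0.0124]
scene 44 [274.8182 215.4091] [0.5667 0.0658] | [0.6    0.0834]
scene 49 [298.0612 223.6122] [0.5627 0.1383] | [0.5962 0.1529]
t 31.35 tcp [0.4761 0.0471 0.1773] head 4.51 F [0.8 1.  0.6] | MOVE [ 45.9 276.9  77.3  59.2]
```

View pics/n4c.png

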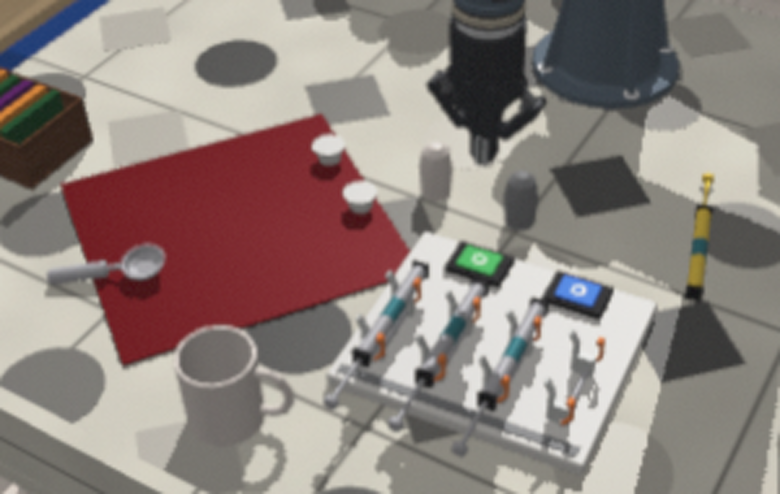

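All three wands are home, the bystanders are unmoved and the arm is clear.

```bash
python3 -c "
from station import manip
print(manip.sign_off())"
```

```text
the job is handed in; nothing more can be done
None
```

I pressed and held the blue key (about 17 N), seated all three wands home in clips with their whisks away from the keys, pressed and held the green key (about 20 N), and handed the job in at about 31 s; the sign-off returned no verdict.

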